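Sweep the loose nuts off the sorting deck into the trough

TASK

Using the fingers as a brush, sweep the three loose hex nuts across the grey sorting deck and over its open edge, so that all three drop into the blue trough in front. Only push them: do not pick up or lift any nut. Leave the flanged bush standing where it is on the deck, and do not disturb the steel block or the mug on the bench.

Things in the scene. Friction and masses are not known exactly. Their poses are not given: they have to be found in the camera images.
- station: fixed sorting station of blue sheet with a plain grey deck. Origin on the bench under the middle of the deck; x from the open edge to the closed back, y along the open edge, z up. Deck: level, top 45 mm above the bench, 130 mm in x (-65 to +65), 240 mm in y. Rims 3 mm thick rise 14 mm above the deck at the back and both ends; the front (x = -65 mm) is open
- deck_edge (a point): middle of the open edge, at the deck's top; axes as the station's: sweeping along -x carries nuts over it. The nuts and the bush stand in four lanes side by side along y, about 58 mm apart (at least 48), the nuts in any order, the bush in the lane at the +y end, 30 to 75 mm behind this edge; straight sweeps along -x clear the neighbours
- trough_floor (a point): centre of the trough's floor, 4 mm above the bench and 41 mm below the deck; axes as the station's. The trough spans station x = -65 to -160 mm and is as wide as the deck; its walls are 3 mm thick, tops 37 mm (front) and 34 mm (ends) above the bench
- nut_1_center (a point): centre (half-way up) of a rusty dark hex nut lying flat at the start, 22 mm across the flats, 26 mm across the corners, 12 mm thick, about 30 g; it slides freely on the deck and drops off the open edge once pushed past it
- nut_2_center (a point): centre (half-way up) of a rusty dark hex nut lying flat at the start, 22 mm across the flats, 26 mm across the corners, 12 mm thick, about 30 g; it slides freely on the deck and drops off the open edge once pushed past it
- nut_3_center (a point): centre (half-way up) of a rusty dark hex nut lying flat at the start, 24 mm across the flats, 27 mm across the corners, 13 mm thick, about 30 g; it slides freely on the deck and drops off the open edge once pushed past it
- nut_1: the same nut, at the centre of its underside
- nut_2: the same nut, at the centre of its underside
- nut_3: the same nut, at the centre of its underside
- bush: dark flanged bush at the centre of its underside, z up; see its centre
- bush_center (a point): centre (15 mm up) of a dark flanged bush that stands upright on its flange on the deck: flange 42 mm across, 30 mm tall, 0.12 kg, loose; to be left alone
- block_center (a point): centre of a loose dark steel packing block, 50 x 50 x 38 mm, on the bench to the left; to be left alone
- mug_center (a point): centre (38 mm up) of a loose white enamel mug, 81 mm across, 110 mm with its handle, 77 mm tall, on the bench to the left; to be left alone

How it is judged:
At the end, for the whole second after the job is handed in: All three nuts lie at rest inside the trough (centres between its walls and below 34 mm); the bush stands upright (within 0.15 rad) on the deck within 12 mm of where it was (x of nut_1_center in the frame of station between -0.159 and -0.065 m and y of nut_1_center in the frame of station between -0.12 and 0.12 m and z of each of nut_1_center, nut_2_center, nut_3_center in the frame of station below 0.034 m and linear speed of each of nut_1, nut_2, nut_3, bush below 0.02 m/s and x of nut_2_center in the frame of station between -0.159 and -0.065 m and y of nut_2_center in the frame of station between -0.12 and 0.12 m and x of nut_3_center in the frame of station between -0.159 and -0.065 m and y of nut_3_center in the frame of station between -0.12 and 0.12 m and distance of bush_center from where it was at the start of the episode below 0.012 m and angle between bush_center's own z axis and vertical below 0.15 rad); the robot touches nothing.
It fails at once if a nut is lifted: its centre rises more than about 15 mm above where it lies flat on the deck (height (world z) of any of nut_1_center, nut_2_center, nut_3_center above 0.067 m).
It fails at once if the bush is lifted, tipped by more than 0.3 rad or moved more than 12 mm (distance of bush_center from where it was at the start of the episode above 0.012 m or angle between bush_center's own z axis and vertical above 0.3 rad).
It fails at once if the steel block or the mug is moved more than 12 mm (distance of any of block_center, mug_center from where it was at the start of the episode above 0.012 m).
It also fails if it takes over 42 s, if anything falls off the work surface, if the arm or the gripper's body presses on something with over 40 N, if the wrist force passes 120 N, or if a joint passes its speed limit or range.

ROBOT

A 6-joint arm with a two-finger parallel gripper is mounted at the origin on the work surface; the furniture and walls round the work are solid. World frame = base frame: x ahead of the robot, y to its left, z up, the work surface at z = 0. Lengths are in m, angles in rad, forces in N, time in s.
With the tool pointing down it reaches from about 0.4 to 0.925 m from the base axis. Payload 12.5 kg.
Tool frame: the origin (TCP) lies at the very end of the fingers, on their centre line; the grasp point (between the pads) lies 19 mm behind it; z points along the fingers, y is the direction in which the jaws open and shut (so a half turn about z gives the same grasp; the last joint's range is limited). The gripper opens to 95 mm and grips with 3 to 60 N. Pads are 20 mm wide; open, the fingers measure 119 mm over their backs; the gripper's body (75 mm by 180 mm) begins 59 mm behind the grasp point.
Start: joints at [1.221, 0.491, 1.559, -0, 1.092, -0.106], TCP at [0.151, 0.607, 0.215] pointing down, gripper open.
Joint ranges: [-3.1, 3.1], [-0.84, 2.19], [0.05, 2.79], [-1.13, 4.28], [0.06, 2.93], [-2.69, 2.69]. Speed limits (rad/s): [2.22, 2.22, 2.79, 3.14, 3.14, 3.14].

INTERFACE

Orientations are given as a unit quaternion [x, y, z, w].
In Python, from workcell import observe, grab_frame, finish_job gives the robot as it stands.
- The arm moves only by the tool servo_tool, never from a script. Its argument "steps" is a list of rows, each a list of 3 entries, a list of its own where there are three numbers: the finger opening in m, from 0 to 0.0951, then the shift along the tool's x, y, z in m, then the turn about the tool's z in degrees. A call has exactly 5 rows; each row is the pose to reach, as a shift and turn from the pose measured when the call began, along the tool's axes at that moment; what a row does not reach only later rows make up. A row lasts 1/10 s, in which the tool goes at most 50 mm and 8.59 degrees, less where a joint would pass 70% of its speed; a pose out of reach is approached as far as the arm can. A call with a gripper value outside its range is refused whole. The fingers move at their own pace and stop on an object; "newtons" is the grip in N (left out, the last holds). Time passes only in rows, so rows that repeat a pose let the fingers close, or fill a call up. It gives the time, the measured TCP pose, the force and the opening at its end, in the units of the state.
- observe(): the state, without advancing time (a new reading comes with each control period).
- grab_frame(name): name is "scene" or "top" or "wrist"; returns a dict with "color" (384x512x3 uint8, blue, green, red), "intrinsics" (3x3 intrinsics, pixels), "origin" and "attitude" of the camera in the world. Camera axes: x right, y down, z forward; pixel columns grow to the right and rows downward; lengths in m; the calibration is good to about 2 mm. A picture is of the moment at which its call begins. There is no depth.
- finish_job(): hands the job in, once; it reports no verdict.
The state is a dict: "time_s": time; "joint_pos": joint angles; "qvel": joint speeds; "effort": joint torques, N m; "position": TCP position; "orientation": TCP orientation; "wrist_force": force on the tool from outside, world axes, zero at the start; "moment": the same for the moment, N m; "opening": opening from 0.0 (shut) to 1.0 (fully open).
Only numpy, scipy, OpenCV 4.12 (cv2) and the standard library are available. Lean on these libraries where they do the work, as an engineer would, in place of code of your own. Each camera call takes 0.05 s, during which the arm holds its last target.

## Working session

There is one attempt and no reset: what is moved stays moved. The work goes in short steps, Python scripts to look and compute and a tool call to move; the robot and the scene stay as the last step left them, time stands still between calls to the robot, and variables do not carry over. Pictures are saved under pics/ and viewed, and the job is handed in when it is done.

Besides the shell and the picture viewer there is one more tool, called after "Request:" in YAML: its name, and indented under it one key for each argument. servo_tool: Moves the arm, as the interface text tells. Its arguments: {"type":"object","properties":{"steps":{"type":"array","items":{"type":"array"}},"newtons":{"type":"number"}},"required":["steps"]}

```bash
mkdir -p pics; cat > h.py <<'E'
import numpy as np, cv2
from workcell import observe, grab_frame, finish_job
def snap(n,f):
    g=grab_frame(n); cv2.imwrite('pics/'+f+'.png',g['color']); np.savez('pics/'+f+'.npz',**{k:np.array(v) for k,v in g.items()}); return g
def Rot(a):
    from scipy.spatial.transform import Rotation as R
    a=np.array(a); return a if a.shape==(3,3) else R.from_quat(a).as_matrix()
def px(f,u,v,z):
    g=np.load('pics/'+f+'.npz'); d=Rot(g['attitude'])@np.linalg.inv(g['intrinsics'])@[u,v,1.]; o=g['origin']
    return o+d*(z-o[2])/d[2]
def proj(f,p):
    g=np.load('pics/'+f+'.npz'); c=Rot(g['attitude']).T@(np.array(p)-g['origin']); q=g['intrinsics']@c; return q[:2]/q[2]
E
python3 - <<'E'
from h import *
for n in ['scene','top','wrist']:
    g=snap(n,n+'0'); print(n,g['origin'],g['attitude'],g['intrinsics'])
print(observe())
E
```

```text
scene [-0.01954404 -0.45642539  0.56256142] [ 0.81980757 -0.34231682  0.17399829 -0.42480505] [[431.66652099   0.         251.83746298]
 [  0.         431.66652099 196.0446134 ]
 [  0.           0.           1.        ]]
top [0.31481699 0.04381079 0.95086472] [ 0.70899405 -0.69870859  0.06066202 -0.07385028] [[427.15950749   0.         258.30113498]
 [  0.         427.15950749 192.6962871 ]
 [  0.           0.           1.        ]]
wrist [0.08428708 0.62255041 0.38328472] [0.78152784 0.61121265 0.07749829 0.09811907] [[297.84439002   0.         255.13346363]
 [  0.         297.84439002 195.69808846]
 [  0.           0.           1.        ]]
{'time_s': 0.15, 'joint_pos': array([ 1.22143171e+00,  4.91411517e-01,  1.55929582e+00,  9.22836996e-06,
        1.09171068e+00, -1.05582317e-01]), 'qvel': array([-1.55405318e-03, -2.74036260e-03, -2.38950761e-03, -2.15341037e-03,
        2.32155695e-03, -1.24588210e-05]), 'effort': array([ 1.80210416e-03, -6.12898064e+01, -2.58279204e+01,  6.92721340e-02,
        4.72868735e-02, -6.84701490e-05]), 'position': array([0.15076479, 0.60636531, 0.21420664]), 'orientation': array([ 1.21591645e-01,  9.92580123e-01, -4.01127423e-04, -9.70550063e-05]), 'wrist_force': array([-0.47539664,  0.11643489, -0.46445124]), 'moment': array([-0.0277407 ,  0.02462222,  0.02936183]), 'opening': 0.9975709445867198}
```

View pics/top0.png

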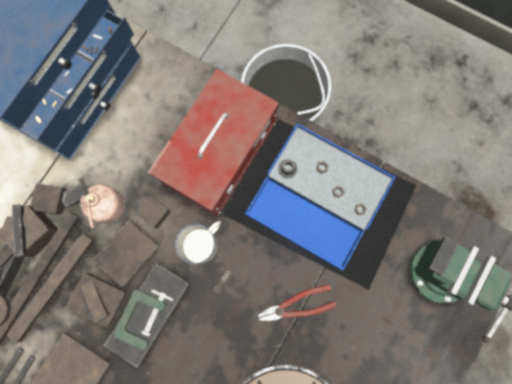

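View pics/scene0.png

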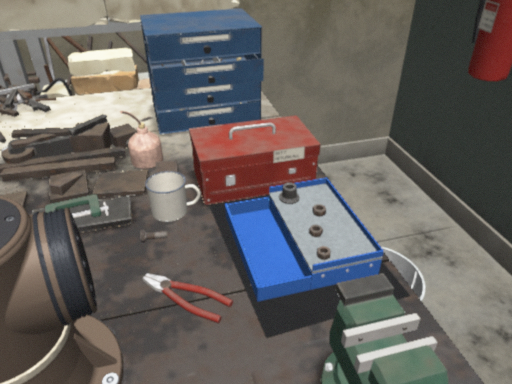

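View pics/wrist0.png

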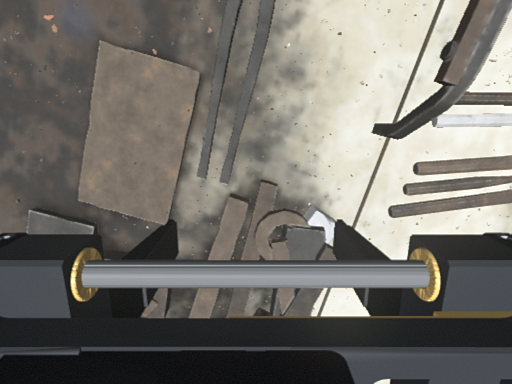

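The top view shows the station around (320,195): the bush at (288,169) and nuts near (322,168), (338,192) and (360,209). The mug is at (197,243), and a red toolbox sits at the +y end. I'll enlarge this area.

```bash
python3 - <<'E'
from h import *
a=cv2.imread('pics/top0.png')[115:275,235:405]; cv2.imwrite('pics/top0c.png',cv2.resize(a,None,fx=4.5,fy=3.7 if 0 else 3.5,interpolation=cv2.INTER_CUBIC))
a=cv2.imread('pics/scene0.png')[165:305,215:395]; cv2.imwrite('pics/scene0c.png',cv2.resize(a,None,fx=4,fy=4,interpolation=cv2.INTER_CUBIC))
for u,v,z in [(288,169,.075),(322,168,.057),(338,192,.057),(360,209,.057),(197,243,.077)]: print(u,v,px('top0',u,v,z))
E
```

```text
288 169 [ 5.35321884e-01 -1.92055994e-04  7.50000000e-02]
322 168 [ 0.54293868 -0.07410244  0.057     ]
338 192 [ 0.49079804 -0.10739284  0.057     ]
360 209 [ 0.45488763 -0.15291068  0.057     ]
197 243 [0.37699475 0.18508452 0.077     ]
```

View pics/top0c.png

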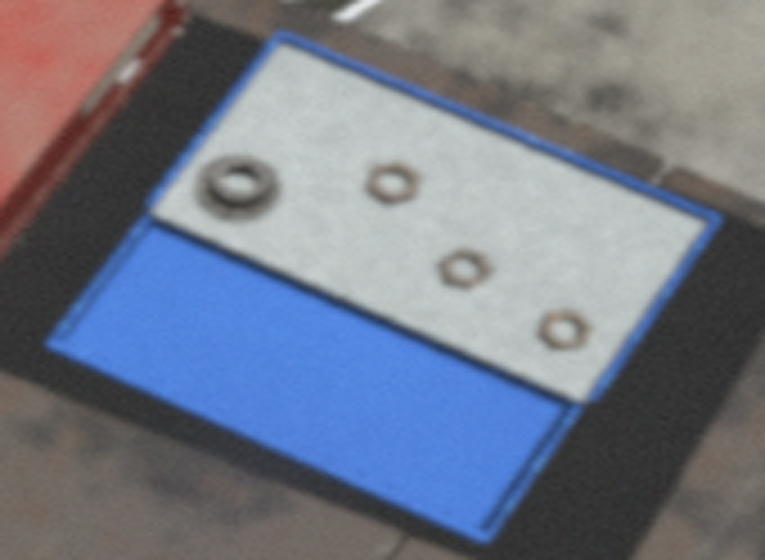

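View pics/scene0c.png

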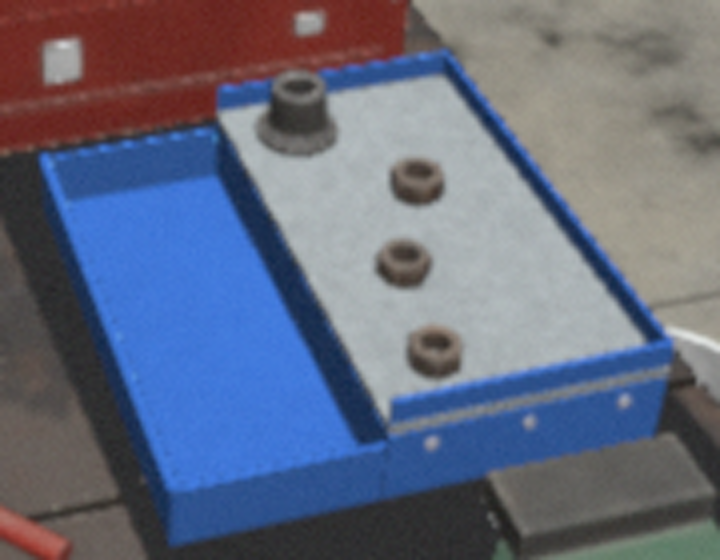

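```bash
cat > st.py <<'E'
from h import *
from scipy.optimize import least_squares
T=lambda x,y:(235+x/4.5,115+y/3.5)
S=lambda x,y:(215+x/4,165+y/4)
obs=[('top0',T(157,215),(-.065,.120,.045)),('top0',T(588,402),(-.065,-.120,.045)),('top0',T(280,32),(.068,.123,.059)),('top0',T(722,216),(.068,-.123,.059)),
('top0',T(46,345),(-.163,.123,.036)),('top0',T(490,543),(-.163,-.123,.036)),
('scene0',S(447,52),(.068,.123,.059)),('scene0',S(670,343),(.068,-.123,.059)),('scene0',S(392,400),(-.065,-.123,.059)),('scene0',S(218,86),(-.065,.123,.059)),('scene0',S(168,492),(-.163,-.123,.036)),('scene0',S(40,158),(-.163,.123,.036))]
def W(p,q): c,s=np.cos(p[2]),np.sin(p[2]); return np.array([p[0]+c*q[0]-s*q[1],p[1]+s*q[0]+c*q[1],q[2]])
f=lambda p:np.concatenate([proj(n,W(p,q))-uv for n,uv,q in obs])
r=least_squares(f,[.5,-.08,-.7],loss='soft_l1'); P=r.x
if __name__=='__main__':
    print(P,np.degrees(P[2])); print(f(P).reshape(-1,2).round(1))
    def L(w): c,s=np.cos(P[2]),np.sin(P[2]); d=w-np.array([P[0],P[1],0]); return [round(1000*x,1) for x in (c*d[0]+s*d[1],-s*d[0]+c*d[1],d[2])]
    for nm,t,s,z in [('bush',T(240,180),S(300,84),.075),('A',T(392,183),S(418,173),.057),('B',T(465,269),S(405,256),.057),('C',T(564,330),S(435,344),.057)]:
        a,b=px('top0',*t,z),px('scene0',*s,z); print(nm,a.round(4),L(a),L(b))
E
python3 st.py
```

```text
[ 0.52712533 -0.09298743 -0.51164826] -29.31528576537186
[[-2.7 -1.6]
 [-0.2  0.3]
 [-0.8 -2.5]
 [ 1.8 -0.5]
 [-1.9 -0.2]
 [ 0.2  1.5]
 [ 0.6 -1.4]
 [ 4.2  1.1]
 [ 1.   2.3]
 [-1.1 -0.1]
 [-0.6  1.7]
 [-2.1 -1.4]]
bush [ 0.5409 -0.0009  0.075 ] [np.float64(-33.1), np.float64(87.1), np.float64(75.0)] [np.float64(-30.2), np.float64(89.5), np.float64(75.0)]
A [ 0.5445 -0.0744  0.057 ] [np.float64(6.1), np.float64(24.8), np.float64(57.0)] [np.float64(8.3), np.float64(25.5), np.float64(57.0)]
B [ 0.4911 -0.1081  0.057 ] [np.float64(-24.0), np.float64(-30.8), np.float64(57.0)] [np.float64(-22.3), np.float64(-31.1), np.float64(57.0)]
C [ 0.4543 -0.1536  0.057 ] [np.float64(-33.8), np.float64(-88.5), np.float64(57.0)] [np.float64(-32.9), np.float64(-89.3), np.float64(57.0)]
```

```bash
sed -i 's/\.123/.120/g; s/(\.068/(.065/g; s/-\.163/-.160/g' st.py; python3 st.py
```

```text
[ 0.5264076  -0.09320658 -0.51176417] -29.321927045589366
[[-2.6 -1.3]
 [-0.1  0.6]
 [-0.2 -0.5]
 [ 0.   0.4]
 [ 0.1 -0.4]
 [-0.3 -0.2]
 [-0.2 -0.3]
 [ 1.6  0.5]
 [ 0.1  1.4]
 [-0.8  0.8]
 [ 0.5  0.2]
 [-0.6 -0.6]]
bush [ 0.5409 -0.0009  0.075 ] [np.float64(-32.6), np.float64(87.6), np.float64(75.0)] [np.float64(-29.7), np.float64(90.1), np.float64(75.0)]
A [ 0.5445 -0.0744  0.057 ] [np.float64(6.6), np.float64(25.3), np.float64(57.0)] [np.float64(8.8), np.float64(26.1), np.float64(57.0)]
B [ 0.4911 -0.1081  0.057 ] [np.float64(-23.5), np.float64(-30.3), np.float64(57.0)] [np.float64(-21.8), np.float64(-30.6), np.float64(57.0)]
C [ 0.4543 -0.1536  0.057 ] [np.float64(-33.3), np.float64(-88.0), np.float64(57.0)] [np.float64(-32.4), np.float64(-88.8), np.float64(57.0)]
```

```bash
python3 - <<'E'
from h import *
a=cv2.imread('pics/top0.png')[200:350,380:512]; cv2.imwrite('pics/tv.png',cv2.resize(a,None,fx=4,fy=4,interpolation=cv2.INTER_CUBIC))
a=cv2.imread('pics/scene0.png')[260:384,310:450]; cv2.imwrite('pics/sv.png',cv2.resize(a,None,fx=4,fy=4,interpolation=cv2.INTER_CUBIC))
a=cv2.imread('pics/top0.png')[60:220,140:290]; cv2.imwrite('pics/tt.png',cv2.resize(a,None,fx=3,fy=3,interpolation=cv2.INTER_CUBIC))
E
```

```text
(no output)
```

View pics/tv.png

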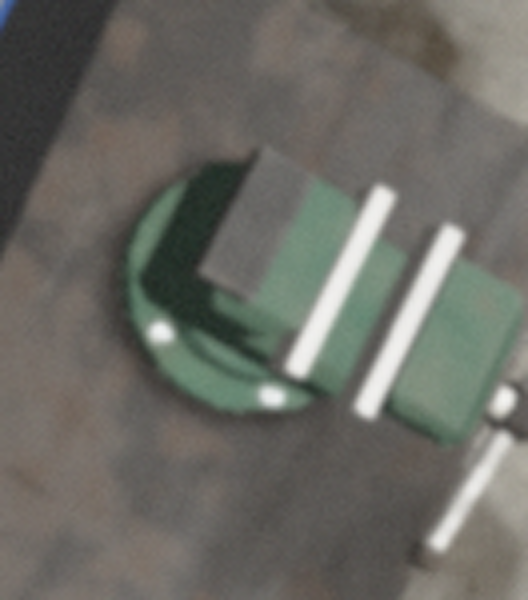

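View pics/sv.png

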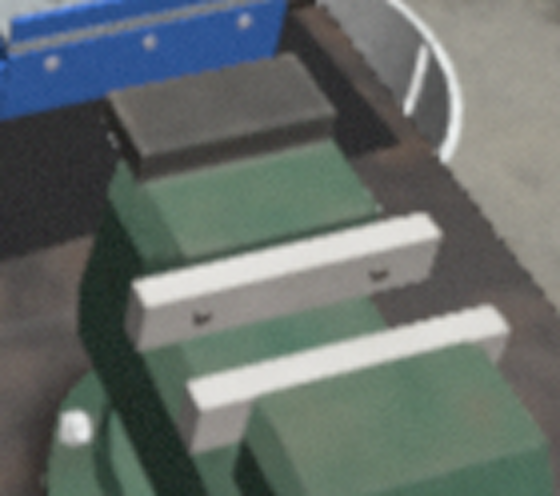

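View pics/tt.png

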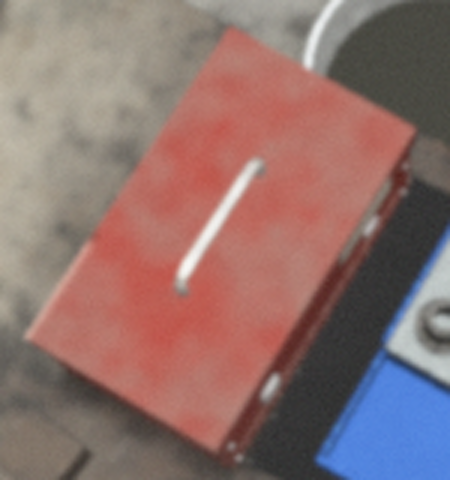

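```bash
python3 - <<'E'
from h import *
from scipy.optimize import least_squares
from st import P
def L(w): c,s=np.cos(P[2]),np.sin(P[2]); d=w-np.array([P[0],P[1],0]); return (1000*np.array([c*d[0]+s*d[1],-s*d[0]+c*d[1],d[2]])).round()
for n,t,s in [('anvR',(446.25,237),(383,274)),('anvL',(430.5,268),(337.5,284.5)),('tbNear',(211.7,211.7),(200.5,201 if 0 else 150)),('tbFar',(278,103),(318,143)),('mug',(197,243),(166,181))]:
    r=least_squares(lambda p:np.r_[proj('top0',p)-t,proj('scene0',p)-s],[.5,-.1,.1]); print(n,r.x.round(3),L(r.x),r.fun.round(1))
E
```

```text
anvR [ 0.39  -0.291  0.147] [ -22. -240.  147.] [-0.2  0.2  0.2 -0.1]
anvL [ 0.332 -0.259  0.146] [ -88. -240.  146.] [-0.1  0.1  0.1 -0. ]
tbNear [0.435 0.147 0.144] [-197.  164.  144.] [ 1.  -1.4 -1.8  0.3]
tbFar [0.664 0.024 0.118] [ 62. 169. 118.] [-0.4  0.4  0.6 -0.2]
mug [0.376 0.185 0.082] [-267.  169.   82.] [-0.3  0.4  0.5 -0.1]
```

```bash
cat > plan.py <<'E'
from h import *; from st import P,W
from scipy.spatial.transform import Rotation as R
def plan(pts):
    o=observe(); M=R.from_quat(o['orientation']).as_matrix(); ty=np.degrees(np.arctan2(M[1,1],M[0,1])); tgt=90+np.degrees(P[2])
    print('t',o['time_s'],'turn',round(ty-tgt,2),'tcp',o['position'].round(4),'q',o['joint_pos'].round(2),'F',o['wrist_force'].round(1),'op',round(o['opening'],3))
    c,s=np.cos(P[2]),np.sin(P[2]);d=o['position']-[P[0],P[1],0]; print('station mm',(1000*np.array([c*d[0]+s*d[1],-s*d[0]+c*d[1],d[2]])).round(1))
    for k,q in pts:
        w=np.array(q) if k=='w' else W(P,q); print(k,q,'world',w.round(4),'shift',(M.T@(w-o['position'])).round(4))
E
python3 - <<'E'
from plan import *
plan([('w',(.38,.45,.23)),('w',(.50,.2,.23)),('s',(.04,.0255,.23)),('s',(.04,.0255,.051))])
E
```

```text
t 0.15 turn 15.35 tcp [0.1508 0.6064 0.2142] q [ 1.22  0.49  1.56  0.    1.09 -0.11] F [-0.5  0.1 -0.5] op 0.998
station mm [-670.1  426.   214.2]
w (0.38, 0.45, 0.23) world [0.38 0.45 0.23] shift [-0.2602 -0.0964 -0.0157]
w (0.5, 0.2, 0.23) world [0.5  0.2  0.23] shift [-0.437  -0.3101 -0.0156]
s (0.04, 0.0255, 0.23) world [ 0.5738 -0.0906  0.23  ] shift [-0.5787 -0.5742 -0.0154]
s (0.04, 0.0255, 0.051) world [ 0.5738 -0.0906  0.051 ] shift [-0.5787 -0.5741  0.1636]
```

Request:
servo_tool:
  steps:
    - [0.012, [-0.043, -0.018, -0.015], 0]
    - [0.012, [-0.087, -0.036, -0.02], 0]
    - [0.012, [-0.13, -0.054, -0.02], 5]
    - [0.012, [-0.174, -0.07, -0.02], 10]
    - [0.012, [-0.217, -0.085, -0.02], 15.35]
  newtons: 20

```text
time_s: 0.65
position: [0.3421, 0.4702, 0.2343]
orientation: [0.255, 0.967, -0.0, -0.0]
wrist_force: [0.3, 1.0, -0.2]
opening: 0.639
```

```bash
python3 - <<'E'
from plan import *
plan([('w',(.45,.30,.23)),('w',(.52,.15,.23)),('s',(.04,.0255,.23))])
E
```

```text
t 0.65 turn -0.2 tcp [0.3421 0.4702 0.2343] q [ 0.83  0.41  1.64 -0.    1.09 -0.23] F [ 0.3  1.  -0.2] op 0.639
station mm [-436.6  400.9  234.3]
w (0.45, 0.3, 0.23) world [0.45 0.3  0.23] shift [-0.1777 -0.0949  0.0044]
w (0.52, 0.15, 0.23) world [0.52 0.15 0.23] shift [-0.3126 -0.191   0.0045]
s (0.04, 0.0255, 0.23) world [ 0.5738 -0.0906  0.23  ] shift [-0.4779 -0.3738  0.0047]
```

Request:
servo_tool:
  steps:
    - [0.012, [-0.043, -0.024, 0.0], -0.2]
    - [0.012, [-0.086, -0.047, 0.0], -0.2]
    - [0.012, [-0.13, -0.07, 0.0], -0.2]
    - [0.012, [-0.174, -0.094, 0.0], -0.2]
    - [0.012, [-0.215, -0.12, 0.0], -0.2]

```text
time_s: 1.15
position: [0.471, 0.2579, 0.2343]
orientation: [0.253, 0.967, -0.0, -0.0]
wrist_force: [1.2, 0.9, 0.2]
opening: 0.215
```

```bash
python3 - <<'E'
from plan import *
plan([('w',(.52,.15,.23)),('s',(.04,.0255,.23))])
E
```

```text
t 1.15 turn -0.0 tcp [0.471  0.2579 0.2343] q [ 0.38  0.35  1.75 -0.    1.05 -0.68] F [1.2 0.9 0.2] op 0.215
station mm [-220.3  279.   234.3]
w (0.52, 0.15, 0.23) world [0.52 0.15 0.23] shift [-0.0956 -0.0701  0.0044]
s (0.04, 0.0255, 0.23) world [ 0.5738 -0.0906  0.23  ] shift [-0.2603 -0.2535  0.0046]
```

Request:
servo_tool:
  steps:
    - [0.012, [-0.034, -0.033, 0.0], 0]
    - [0.012, [-0.068, -0.066, 0.0], 0]
    - [0.012, [-0.102, -0.1, 0.0], 0]
    - [0.012, [-0.136, -0.133, 0.0], 0]
    - [0.012, [-0.17, -0.166, 0.0], 0]

```text
time_s: 1.65
position: [0.538, 0.0279, 0.2345]
orientation: [0.253, 0.967, -0.0, -0.0]
wrist_force: [0.6, 0.1, 0.1]
opening: 0.124
```

```bash
python3 - <<'E'
from plan import *
plan([('s',(.04,.0255,.23)),('s',(.04,.0255,.10)),('s',(.04,.0255,.051))])
E
```

```text
t 1.65 turn -0.01 tcp [0.538  0.0279 0.2345] q [-0.07  0.35  1.74 -0.    1.05 -1.13] F [0.6 0.1 0.1] op 0.124
station mm [-49.2 111.3 234.5]
s (0.04, 0.0255, 0.23) world [ 0.5738 -0.0906  0.23  ] shift [-0.0892 -0.0858  0.0046]
s (0.04, 0.0255, 0.1) world [ 0.5738 -0.0906  0.1   ] shift [-0.0892 -0.0857  0.1346]
s (0.04, 0.0255, 0.051) world [ 0.5738 -0.0906  0.051 ] shift [-0.0892 -0.0856  0.1836]
```

Request:
servo_tool:
  steps:
    - [0.012, [-0.034, -0.033, 0.0], 0]
    - [0.012, [-0.066, -0.064, 0.01], 0]
    - [0.012, [-0.089, -0.086, 0.04], 0]
    - [0.012, [-0.089, -0.086, 0.085], 0]
    - [0.012, [-0.089, -0.086, 0.11], 0]

```text
time_s: 2.15
position: [0.5723, -0.0917, 0.1215]
orientation: [0.254, 0.967, -0.0, -0.002]
wrist_force: [0.1, 0.1, 0.5]
opening: 0.127
```

```bash
python3 - <<'E'
from plan import *
snap('wrist','w1'); snap('scene','s1')
plan([('s',(.04,.0255,.051))])
for q in [(.007,.0255,.057),(-.023,-.0305,.057),(-.033,-.0885,.057),(-.032,.088,.075)]: print(proj('w1',W(P,q)).round())
E
```

```text
t 2.25 turn -0.05 tcp [ 0.5718 -0.0907  0.1213] q [-0.27  0.54  1.77 -0.    0.84 -1.33] F [-0.6  0.4  0.8] op 0.128
station mm [ 38.3  24.5 121.3]
s (0.04, 0.0255, 0.051) world [ 0.5738 -0.0906  0.051 ] shift [-0.0021  0.0012  0.0703]
[257. 167.]
[184. 128.]
[106. 115.]
[346. 115.]
```

View pics/w1.png

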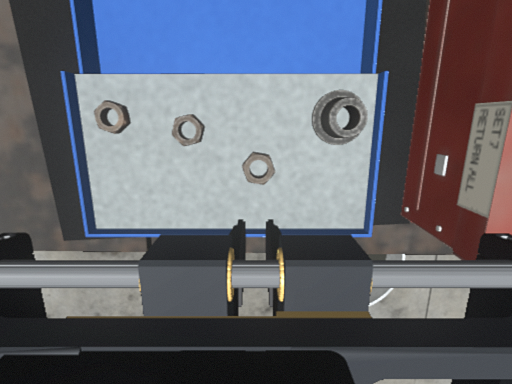

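View pics/s1.png

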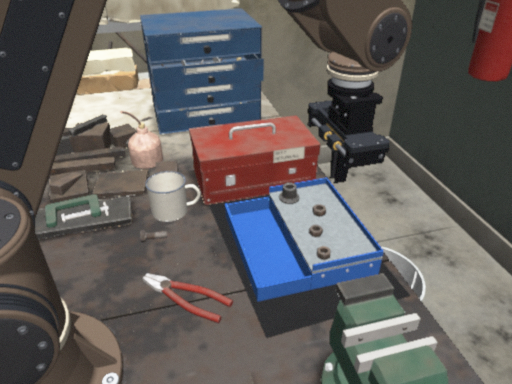

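```bash
python3 - <<'E'
from plan import *
for q in [(-.065,-.117,.045),(-.065,.117,.045),(-.065,-.12,.059),(-.065,.12,.059),(.065,-.12,.059),(.065,.12,.059),(.062,-.117,.045),(.062,.117,.045)]: print(q,proj('w1',W(P,q)).round())
a=cv2.imread('pics/w1.png')[60:260,50:400]; cv2.imwrite('pics/w1c.png',cv2.resize(a,None,fx=2.25,fy=2.25,interpolation=cv2.INTER_CUBIC))
E
```

```text
(-0.065, -0.117, 0.045) [72. 72.]
(-0.065, 0.117, 0.045) [375.  72.]
(-0.065, -0.12, 0.059) [56. 69.]
(-0.065, 0.12, 0.059) [387.  68.]
(0.065, -0.12, 0.059) [ 82. 237.]
(0.065, 0.12, 0.059) [370. 236.]
(0.062, -0.117, 0.045) [ 94. 228.]
(0.062, 0.117, 0.045) [361. 227.]
```

View pics/w1c.png

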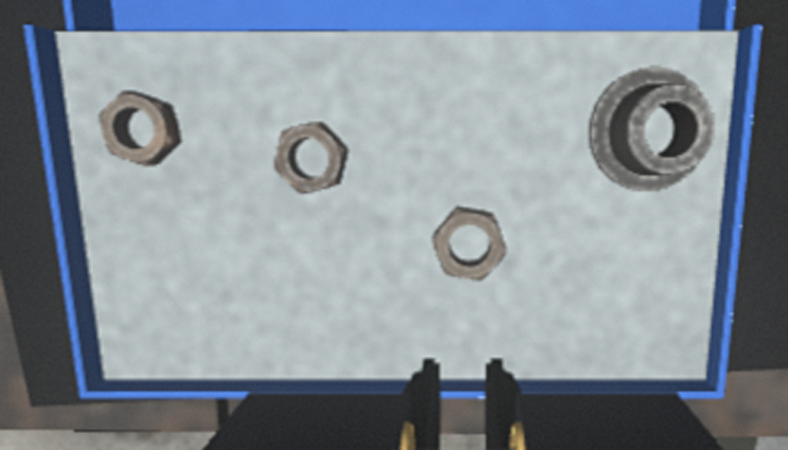

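Request:
servo_tool:
  steps:
    - [0.012, [-0.002, 0.001, 0.03], 0]
    - [0.012, [-0.002, 0.001, 0.055], 0]
    - [0.012, [-0.002, 0.001, 0.07], 0]
    - [0.012, [-0.002, 0.001, 0.07], 0]
    - [0.012, [-0.002, 0.001, 0.07], 0]

```text
time_s: 2.75
position: [0.5743, -0.0907, 0.0527]
orientation: [0.253, 0.967, -0.0, -0.003]
wrist_force: [-0.1, -0.3, 0.1]
opening: 0.13
```

```bash
python3 - <<'E'
from plan import *
plan([('s',(-.08,.0245,.051))])
E
```

```text
t 2.75 turn -0.02 tcp [ 0.5743 -0.0907  0.0527] q [-0.27  0.64  1.81 -0.    0.7  -1.33] F [-0.1 -0.3  0.1] op 0.13
station mm [40.5 25.7 52.7]
s (-0.08, 0.0245, 0.051) world [ 0.4687 -0.0327  0.051 ] shift [ 0.1205 -0.0012  0.0022]
```

Request:
servo_tool:
  steps:
    - [0.012, [0.012, -0.001, 0.001], 0]
    - [0.012, [0.03, -0.001, 0.001], 0]
    - [0.012, [0.048, -0.001, 0.001], 0]
    - [0.012, [0.066, -0.001, 0.001], 0]
    - [0.012, [0.084, -0.001, 0.001], 0]

```text
time_s: 3.25
position: [0.4998, -0.0498, 0.0534]
orientation: [0.253, 0.967, -0.0, -0.002]
wrist_force: [0.8, -0.4, -0.4]
opening: 0.126
```

```bash
python3 - <<'E'
from plan import *
plan([('s',(-.08,.0245,.051))])
snap('wrist','w2')
E
```

```text
t 3.25 turn -0.02 tcp [ 0.4998 -0.0498  0.0534] q [-0.23  0.56  2.01 -0.    0.58 -1.29] F [ 0.8 -0.4 -0.4] op 0.126
station mm [-44.4  24.8  53.4]
s (-0.08, 0.0245, 0.051) world [ 0.4687 -0.0327  0.051 ] shift [ 0.0356 -0.0003  0.0025]
```

View pics/w2.png

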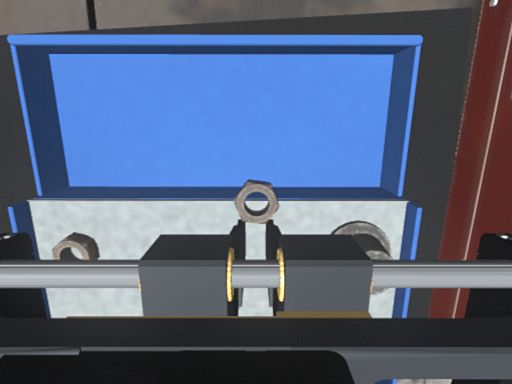

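Nut A at (257,202) is partly over the edge (v≈197) and held between the two fingers, so I'll keep pushing.

Request:
servo_tool:
  steps:
    - [0.012, [0.018, 0, 0.001], 0]
    - [0.012, [0.032, 0, 0.001], 0]
    - [0.012, [0.04, 0, 0.001], 0]
    - [0.012, [0.04, 0, -0.02], 0]
    - [0.012, [0.035, 0, -0.045], 0]

```text
time_s: 3.8
position: [0.4664, -0.0312, 0.0991]
orientation: [0.253, 0.968, -0.0, -0.004]
wrist_force: [0.1, 0.4, 0.2]
opening: 0.123
```

```bash
python3 - <<'E'
from plan import *
plan([('s',(-.02,-.0305,.10)),('s',(.012,-.0305,.10)),('s',(.012,-.0305,.051))])
snap('wrist','w3')
E
```

```text
t 3.8 turn 0.03 tcp [ 0.4664 -0.0312  0.0991] q [-0.21  0.45  2.05 -0.    0.65 -1.27] F [0.1 0.4 0.2] op 0.123
station mm [-82.7  24.7  99.1]
s (-0.02, -0.0305, 0.1) world [ 0.494 -0.11   0.1  ] shift [-0.0626 -0.0552 -0.0012]
s (0.012, -0.0305, 0.1) world [ 0.5219 -0.1257  0.1   ] shift [-0.0946 -0.0552 -0.0014]
s (0.012, -0.0305, 0.051) world [ 0.5219 -0.1257  0.051 ] shift [-0.095  -0.0551  0.0476]
```

View pics/w3.png

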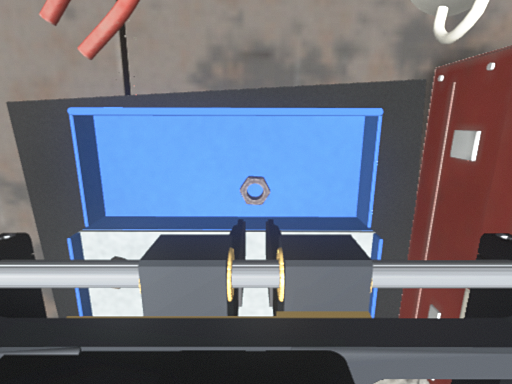

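Nut A lies flat in the trough at (255,190). Nut B is next.

Request:
servo_tool:
  steps:
    - [0.012, [-0.035, -0.02, 0], 0]
    - [0.012, [-0.07, -0.04, 0], 0]
    - [0.012, [-0.096, -0.055, 0.0], 0]
    - [0.012, [-0.096, -0.055, 0.012], 0]
    - [0.012, [-0.096, -0.055, 0.028], 0]

```text
time_s: 4.35
position: [0.5261, -0.1275, 0.0748]
orientation: [0.253, 0.967, -0.0, 0.0]
wrist_force: [0.0, 0.6, -0.1]
opening: 0.126
```

```bash
python3 - <<'E'
from plan import *
plan([('s',(.013,-.0305,.051))])
snap('wrist','w4')
E
```

```text
t 4.35 turn -0.04 tcp [ 0.5261 -0.1275  0.0748] q [-0.36  0.56  1.9  -0.    0.68 -1.42] F [ 0.   0.6 -0.1] op 0.126
station mm [ 16.5 -30.   74.8]
s (0.013, -0.0305, 0.051) world [ 0.5228 -0.1262  0.051 ] shift [ 0.0035 -0.0005  0.0238]
```

View pics/w4.png

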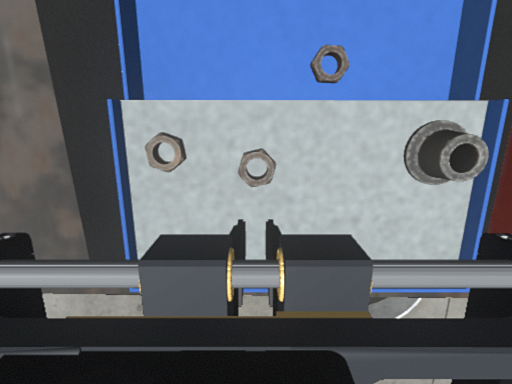

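Nut B (257,168) is centred ahead of the fingers (240/270), and nut C is at (165,152). I'll descend.

Request:
servo_tool:
  steps:
    - [0.012, [0.002, 0, 0.012], 0]
    - [0.012, [0.003, 0, 0.023], 0]
    - [0.012, [0.003, 0, 0.024], 0]
    - [0.012, [0.005, 0, 0.024], 0]
    - [0.012, [0.015, 0, 0.024], 0]

```text
time_s: 4.9
position: [0.512, -0.1193, 0.0488]
orientation: [0.253, 0.967, -0.0, -0.001]
wrist_force: [0.1, 0.7, 0.6]
opening: 0.124
```

```bash
python3 - <<'E'
from plan import *
plan([('s',(-.08,-.0305,.0515))])
E
```

```text
t 4.9 turn -0.01 tcp [ 0.512  -0.1193  0.0488] q [-0.35  0.59  1.95 -0.    0.6  -1.41] F [0.1 0.7 0.6] op 0.124
station mm [  0.2 -29.8  48.8]
s (-0.08, -0.0305, 0.0515) world [ 0.4417 -0.0806  0.0515] shift [ 0.0802 -0.0007 -0.0026]
```

Request:
servo_tool:
  steps:
    - [0.012, [0.018, 0, -0.003], 0]
    - [0.012, [0.036, 0, -0.003], 0]
    - [0.012, [0.054, 0, -0.003], 0]
    - [0.012, [0.07, 0, -0.003], 0]
    - [0.012, [0.082, 0, -0.003], 0]

```text
time_s: 5.4
position: [0.4393, -0.0784, 0.0525]
orientation: [0.253, 0.967, -0.0, -0.001]
wrist_force: [-0.2, 0.0, -0.5]
opening: 0.125
```

Request:
servo_tool:
  steps:
    - [0.012, [0.002, 0, 0], 0]
    - [0.012, [0.002, 0, -0.015], 0]
    - [0.012, [0.0, 0, -0.045], 0]
    - [0.012, [-0.015, -0.02, -0.048], 0]
    - [0.012, [-0.03, -0.04, -0.048], 0]

```text
time_s: 5.9
position: [0.4469, -0.1287, 0.1019]
orientation: [0.252, 0.968, -0.0, 0.001]
wrist_force: [0.2, 1.0, 0.7]
opening: 0.126
```

```bash
python3 - <<'E'
from plan import *
plan([('s',(.003,-.087,.075)),('s',(.003,-.087,.0515))])
snap('wrist','w5')
E
```

```text
t 5.9 turn 0.08 tcp [ 0.4469 -0.1287  0.1019] q [-0.42  0.44  2.06 -0.    0.64 -1.48] F [0.2 1.  0.7] op 0.126
station mm [-51.9 -69.9 101.9]
s (0.003, -0.087, 0.075) world [ 0.4864 -0.1705  0.075 ] shift [-0.0549 -0.0172  0.027 ]
s (0.003, -0.087, 0.0515) world [ 0.4864 -0.1705  0.0515] shift [-0.0548 -0.0172  0.0505]
```

View pics/w5.png

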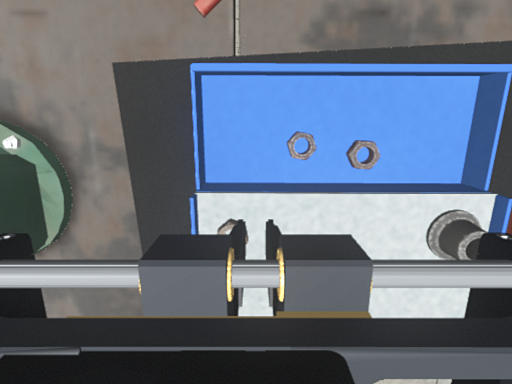

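Two nuts lie flat in the trough, at (301,146) and (364,155). The bush is still upright. Nut C is last.

Request:
servo_tool:
  steps:
    - [0.012, [-0.03, -0.01, 0], 0]
    - [0.012, [-0.055, -0.0175, 0], 0]
    - [0.012, [-0.057, -0.0175, 0.01], 0]
    - [0.012, [-0.057, -0.0175, 0.024], 0]
    - [0.012, [-0.057, -0.0175, 0.026], 0]

```text
time_s: 6.45
position: [0.488, -0.1743, 0.0742]
orientation: [0.253, 0.967, -0.0, 0.0]
wrist_force: [-0.3, -0.1, 1.3]
opening: 0.123
```

```bash
python3 - <<'E'
from plan import *
plan([('s',(.003,-.087,.0515))])
snap('wrist','w6')
E
```

```text
t 6.45 turn -0.01 tcp [ 0.488  -0.1743  0.0742] q [-0.47  0.54  1.96 -0.    0.65 -1.53] F [-0.3 -0.1  1.3] op 0.123
station mm [  6.2 -89.5  74.2]
s (0.003, -0.087, 0.0515) world [ 0.4864 -0.1705  0.0515] shift [0.0032 0.0025 0.0227]
```

View pics/w6.png

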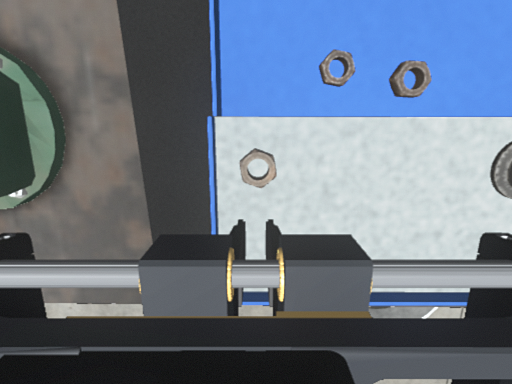

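Nut C at (258,168) is in line with the fingers, and the left finger clears the end rim (215).

Request:
servo_tool:
  steps:
    - [0.012, [0.002, 0.0015, 0.011], 0]
    - [0.012, [0.003, 0.0015, 0.02], 0]
    - [0.012, [0.003, 0.0015, 0.0225], 0]
    - [0.012, [0.005, 0.0015, 0.0225], 0]
    - [0.012, [0.015, 0.0015, 0.0225], 0]

```text
time_s: 7.0
position: [0.4762, -0.1658, 0.0522]
orientation: [0.253, 0.967, -0.001, 0.001]
wrist_force: [-0.7, 0.3, 0.2]
opening: 0.123
```

```bash
python3 - <<'E'
from plan import *
plan([('s',(-.08,-.088,.0515))])
E
```

```text
t 7.0 turn 0.0 tcp [ 0.4762 -0.1658  0.0522] q [-0.47  0.56  2.01 -0.    0.57 -1.52] F [-0.7  0.3  0.2] op 0.123
station mm [ -8.2 -87.9  52.2]
s (-0.08, -0.088, 0.0515) world [ 0.4136 -0.1308  0.0515] shift [ 0.0718 -0.0001  0.0006]
```

Request:
servo_tool:
  steps:
    - [0.012, [0.016, 0, 0.001], 0]
    - [0.012, [0.032, 0, 0.001], 0]
    - [0.012, [0.048, 0, 0.001], 0]
    - [0.012, [0.062, 0, 0.001], 0]
    - [0.012, [0.073, 0, 0.001], 0]

```text
time_s: 7.5
position: [0.4114, -0.1294, 0.0515]
orientation: [0.253, 0.967, -0.001, 0.001]
wrist_force: [-0.1, 0.5, -0.6]
opening: 0.125
```

Request:
servo_tool:
  steps:
    - [0.012, [0.002, 0, 0], 0]
    - [0.012, [0.002, 0, -0.015], 0]
    - [0.012, [0.0, 0, -0.045], 0]
    - [0.012, [0.0, 0, -0.09], 0]
    - [0.012, [0.0, 0, -0.12], 0]

```text
time_s: 8.0
position: [0.4117, -0.1295, 0.174]
orientation: [0.253, 0.967, -0.001, 0.002]
wrist_force: [-0.0, -0.4, -0.5]
opening: 0.127
```

Request:
servo_tool:
  steps:
    - [0.012, [-0.03, 0.02, -0.02], 0]
    - [0.012, [-0.06, 0.04, -0.02], 0]
    - [0.012, [-0.06, 0.06, -0.02], 0]
    - [0.012, [-0.06, 0.06, -0.02], 0]
    - [0.012, [-0.06, 0.06, -0.02], 0]

```text
time_s: 8.5
position: [0.493, -0.1064, 0.194]
orientation: [0.253, 0.968, -0.001, 0.002]
wrist_force: [-0.5, -0.7, 0.2]
opening: 0.126
```

```bash
python3 - <<'E'
from plan import *
plan([])
snap('wrist','w7');snap('scene','s7');snap('top','t7')
E
```

```text
t 8.5 turn 0.06 tcp [ 0.493  -0.1064  0.194 ] q [-0.34  0.34  1.88 -0.    0.92 -1.4 ] F [-0.5 -0.7  0.2] op 0.126
station mm [-22.7 -27.9 194. ]
```

View pics/w7.png

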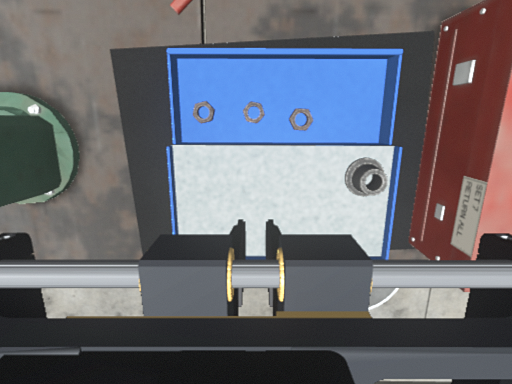

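View pics/s7.png

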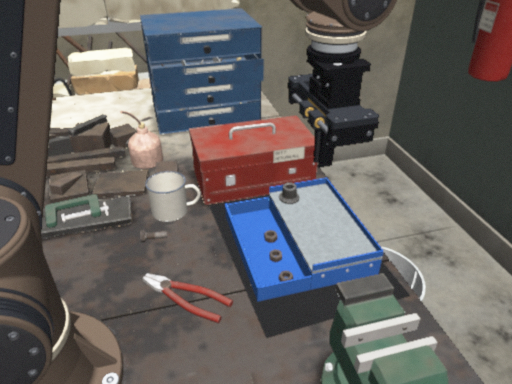

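All three nuts lie in the trough, at wrist-view pixels (204,112), (254,113) and (301,119). The bush is upright at scene (290,191), unchanged, and the mug hasn't moved. The arm is well clear, so I'm handing in.

```bash
python3 - <<'E'
from plan import *
for u,v in [(204,112),(254,113),(301,119)]:
    w=px('w7',u,v,.016); c,s=np.cos(P[2]),np.sin(P[2]); d=w-[P[0],P[1],0]; print((1000*np.array([c*d[0]+s*d[1],-s*d[0]+c*d[1]])).round())
print(observe()['qvel'].round(3)); print(finish_job())
E
```

```text
[-99. -85.]
[-98. -29.]
[-91.  24.]
[-0.002  0.    -0.002  0.    -0.001  0.003]
the job is handed in; nothing more can be done
None
```

I swept the three nuts one at a time straight over the open edge with the fingers nearly shut (about 12 mm apart), then raised the arm clear and handed in after about 8.5 s. No verdict is reported, so success rests on the checks below.

- **Nuts:** the last pictures show all three flat in the trough. I measured them at about station (-99, -85), (-98, -29) and (-91, 24) mm, well inside the walls. None was lifted.
- **Bush and mug:** in the scene picture the bush stands upright and the mug is where it was. I judged both by eye and did not measure them.
- **Forces and clearance:** the wrist force readings stayed at about 1 N, and the arm ended at z = 0.19 m, touching nothing.
- **Disagreements:** the cameras disagreed by about 2–3 mm on positions, as the calibration note allows. The fingertip height varied between 49 and 53 mm during the sweeps, always above the 45 mm deck.
- **Not checked:** I never clearly identified the steel block in the pictures. The only travel over the left side was at about z = 0.21–0.235 m, and no contact force showed there.

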